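# Clear and lock out the bar support

### The job

Put the steel offcut that blocks the retractable bar support into the scrap tray so that it lies flat in there, and do not shove it with the support. Then draw the support out by its head until its lock button clicks out of its keyhole slot, ease it back gently until the button stops it (its spring must never snap it back), and let go. Leave the grinder, the discs, the magnet block and the oil bottle where they are.

Things in the scene. Friction and masses are not known exactly. Their poses are not given: they have to be found in the camera images.
- stand: Fixed outer tube of the bar support: grey square steel tube on the bench, on two steel feet (110 mm across, 10 mm high). Axes: x across the tube, y the way the support extends, z up. Origin on the bench under the middle of the retracted support's head plate. The tube is 48 mm wide, its top 63 mm above the bench; it runs from y = -344 to y = -60 mm (its open mouth).
- support (a joint): Extension in m of the inner tube with its head, along the stand's +y: 0 retracted (start), hard stop 0.121. Inner tube 34 mm wide, top 55 mm above the bench. A spring pulls it in with 4.5 N retracted, 6.3 N extended; moving mass 0.6 kg. The lock button clicks out at about 0.112 (anywhere from there to the stop); eased back from there, the support comes to rest on the button at about 0.086.
- head_back (a point): Point 80 mm above the bench on the middle of the back (the face to push) of the head: upright steel plate across the inner tube's end, 90 wide, 8 thick, from 9 to 95 mm above the bench. Retracted, a 56 mm gap over the inner tube parts it from the tube's mouth: fingers fit in there. A black roller on its front reaches 30 mm before the plate's middle, up to 98 mm high.
- lock_button (a joint): How far in m the lock button (brass, round head 16 mm across, 6 mm high, on a 7 mm neck) has come up: 0 pressed in under the tube's roof, 0.014 clicked out, its head 8 mm proud of the roof. Its own spring (about 2 to 3 N) lifts it through the wide end of the keyhole slot; its neck then slides back along the narrow end as far as that goes. Do not press it.
- slot (a point): Middle of the wide end (24 mm wide, 26 mm long) of the keyhole slot in the top of the outer tube, 63 mm above the bench, 107 mm behind the stand's origin. The narrow end (10 mm wide, 22 mm long) runs on from it away from the head.
- offcut: Loose offcut of rectangular steel tube lying on the bench in front of the head: 32 mm wide (its x), 110 mm long (its y), 48 mm high (its z), about 0.35 kg. Origin in the middle of its underside.
- tray: Fixed open scrap tray of sheet metal on the bench on one side of the track: outside 96 mm (x) by 160 mm (y), walls 4 mm thick and 18 mm high, floor about 4 mm thick. Origin in the middle of its underside.
- discs: Bystander: stack of black grinding discs, 100 mm across, 28 mm high, on the other side of the track from the tray. Origin in the middle of its underside. Leave alone.
- oil: Bystander: upright grey oil bottle, 60 mm across, 130 mm high, beside the mouth of the outer tube, on either side. Origin in the middle of its underside. Leave alone.
- magnet: Bystander: square grey block (welding magnet) lying beside the mouth of the outer tube, across from the bottle, 70 by 70 mm, 20 mm high. Origin in the middle of its underside. Leave alone.
- grinder: Bystander: angle grinder lying beyond the offcut, about 300 mm long (its x; from -130 to +177 mm of its origin), up to 124 mm wide (60 mm at the handle) and 68 mm high. Origin on the bench under its middle. Leave alone.

How it is judged (in metres and radians):
On the way, in this order (a step that is already met when the one before it is completed fails the run):
1. the offcut lies flat in the scrap tray, let go (x of offcut in the frame of tray between -0.045 and 0.045 m and y of offcut in the frame of tray between -0.035 and 0.035 m and ((angle between offcut's own z axis and vertical below 0.1 rad and z of offcut in the frame of tray below 0.011 m) or (angle between offcut's own z axis and vertical above 3.04 rad and z of offcut in the frame of tray below 0.059 m) or (angle between offcut's own z axis and vertical between 1.45 and 1.69 rad and z of offcut in the frame of tray below 0.028 m)) and contact force between the fingers and offcut below 0.3 N and linear speed of offcut below 0.03 m/s), for 0.2 s.
2. the support is extended and its lock button has clicked out (value of joint lock_button above 0.011 m and value of joint support above 0.08 m), for 0.1 s.
At the end, for the whole second after the job is handed in: The offcut lies flat on the floor of the scrap tray (its middle within 45 mm across and 35 mm along of the tray's middle), released and at rest; the lock button is up by more than 11 of its 14 mm; the support rests on it at 80 to 92 mm of extension, still (all of step 1 and all of step 2 and value of joint support below 0.092 m and velocity of joint support between -0.01 and 0.01 m/s); the robot touches nothing.
It fails at once if the support snaps back (moves inwards faster than 0.15 m/s) (velocity of joint support below -0.15 m/s).
It fails at once if the support shoves the offcut (more than 2 N) (contact force between support and offcut above 2 N).
It fails at once if the grinder, the discs, the magnet block or the oil bottle is disturbed (moved more than 20 mm) (distance of any of grinder, discs, oil, magnet from where it was at the start of the episode above 0.02 m).
It also fails if it takes over 64 s, if anything falls off the work surface, if the arm or the gripper's body presses on something with over 40 N, if the wrist force passes 120 N, or if a joint passes its speed limit or range.

### The arm

A 7-joint arm with a two-finger parallel gripper is mounted at the origin on the work surface. World frame = base frame: x ahead of the robot, y to its left, z up, the work surface at z = 0. Lengths are in mm, angles in degrees, forces in N, time in s.
With the tool pointing down it reaches from about 400 to 875 mm from the base axis. Payload 6.5 kg.
Tool frame: the origin (TCP) lies at the very end of the fingers, on their centre line; the grasp point (between the pads) lies 19 mm behind it; z points along the fingers, y is the direction in which the jaws open and shut (so a half turn about z gives the same grasp; the last joint's range is limited). The gripper opens to 85 mm and grips with 20 to 120 N. Pads are 22 mm wide; open, the fingers measure 114 mm over their backs; the gripper's body (76 mm by 85 mm) begins 54 mm behind the grasp point. The pads swing forward as they close: fully open they stand 13 mm farther back than shut.
Start: joints at [66.681, 30.733, -0.252, 88.115, 0.149, 61.152, -4.079], TCP at [217.252, -612.611, 231.29] pointing down, gripper open.
Joint ranges: [-154.64, 154.64], [-21.42, 123.67], [-72.66, 72.17], [13.99, 137.28], [-74.86, 254.86], [10.95, 109.41], [-158.01, 158.01]. Speed limits (degrees/s): [136.94, 136.94, 180, 180, 180, 180, 180].

### API

Orientations are given as [roll, pitch, yaw] about the fixed x, y, z axes, in that order (R = Rz(yaw) Ry(pitch) Rx(roll)).
In Python, from cell import arm gives the robot as it stands. The module is installed in compiled form; this text tells all that it offers.
- The arm moves only by the tool drive_tool, never from a script. Its argument "moves" is a list of rows, each an object with "slide": the shift along the tool's x, y, z in mm, a list of three; "roll": the turn about the tool's z in rad; "claw": the gripper command: -1 is fully open, 1 is shut, values between are in proportion. In form: [{"slide": [tx, ty, tz], "roll": roll, "claw": claw}, ...]. A call has 1 to 12 rows; each row is the pose to reach, as a shift and turn from the pose commanded when the call began, along the tool's axes at that moment; what a row does not reach only later rows make up. A row lasts 1/10 s, in which the tool goes at most 50 mm and 8.59 degrees, less where a joint would pass 70% of its speed; a pose out of reach is approached as far as the arm can. A call with a gripper value outside its range is refused whole. The fingers move at their own pace and stop on an object; "grip_force" is the grip in N (left out, the last holds). Time passes only in rows, so rows that repeat a pose let the fingers close. It gives the time, the measured TCP pose, the force and the opening at its end, in the units of the state.
- arm.get_obs(): the state, without advancing time (a new reading comes with each control period).
- arm.get_image(name): name is "scene" or "top" or "wrist"; returns the picture (384x512x3 uint8, blue, green, red); there is no depth.
- arm.calibration(name): a dict with "K" (3x3 intrinsics, pixels), "k1" (the pictures are not rectified: a ray, as slopes to the right and down, at radius r is drawn at 1 + k1 r^2 times it, then the intrinsics apply), "extrinsics" (4x4, takes a point from camera to world coordinates); the wrist camera has in their place "tool_from_camera" (4x4, takes a point from camera to tool coordinates, whose origin is the TCP and whose axes are the flange's). Camera axes: x right, y down, z forward; pixel columns grow to the right and rows downward; lengths in mm; the calibration is good to about 2 mm. A picture is of the moment at which its call begins: read the wrist's pose just before it. calibration takes no time and is no camera call.
- arm.close_job(): hands the job in, once; it reports no verdict.
The state is a dict: "time_s": time; "qpos": joint angles; "qvel": joint speeds; "joint_efforts": joint torques, N m; "tool_pos": TCP position; "tool_rot": TCP orientation; "ft_force": force on the tool from outside, world axes, zero at the start; "ft_torque": the same for the moment, N m; "gripper_width": finger opening in mm.
Only numpy, scipy, OpenCV 4.12 (cv2) and the standard library are available. Lean on these libraries where they do the work, as an engineer would, in place of code of your own. Each camera call takes 0.05 s, during which the arm holds its last target.

## Working session

There is one attempt and no reset: what is moved stays moved. The work goes in short steps, Python scripts to look and compute and a tool call to move; the robot and the scene stay as the last step left them, time stands still between calls to the robot, and variables do not carry over. Pictures are saved under pics/ and viewed, and the job is handed in when it is done.

Besides the shell and the picture viewer there is one more tool, called after ">>>" by a JSON object that holds its "fn" and its "kwargs", one argument or row to a line. drive_tool: Moves the arm, as the interface text tells. Its arguments: {"type":"object","properties":{"moves":{"type":"array"},"grip_force":{"type":"number"}},"required":["moves"]}

```bash
mkdir -p pics; python3 - <<'E'
from cell import arm
import cv2,numpy as np
np.set_printoptions(suppress=True,precision=4)
o=arm.get_obs();print(o)
for n in ["scene","top","wrist"]:
    im=arm.get_image(n);cv2.imwrite(f"pics/{n}0.png",im);print(n,arm.calibration(n))
E
```

```text
{'time_s': 0.0, 'qpos': array([66.6806, 30.7773, -0.2541, 88.1703,  0.1487, 61.1491, -4.0788]), 'qvel': array([ 0.1237, -0.1062,  0.0427,  0.0717, -0.0788,  0.0088,  0.1389]), 'joint_efforts': array([ -0.0003, -58.3403,   1.0485, -25.9104,   0.0123,   0.0094,
         0.    ]), 'tool_pos': array([ 217.0358, -612.0465,  230.4179]), 'tool_rot': array([-179.9039,    0.0069,   19.5309]), 'ft_force': array([-0.6529,  0.879 ,  0.2314]), 'ft_torque': array([-0.0356, -0.0249, -0.0048]), 'gripper_width': 85.4989570600565}
scene {'K': array([[376.8412,   0.    , 253.5279],
       [  0.    , 376.8412, 195.9768],
       [  0.    ,   0.    ,   1.    ]]), 'k1': -0.05505120080899779, 'extrinsics': array([[  -0.4887,    0.7308,   -0.4765, 1011.0245],
       [   0.8724,    0.4168,   -0.2554,  317.1068],
       [   0.012 ,   -0.5405,   -0.8412,  843.0475],
       [   0.    ,    0.    ,    0.    ,    1.    ]])}
top {'K': array([[374.9133,   0.    , 258.914 ],
       [  0.    , 374.9133, 193.8541],
       [  0.    ,   0.    ,   1.    ]]), 'k1': -0.1019503321384616, 'extrinsics': array([[  0.0114,  -0.9924,   0.1222, 485.2873],
       [ -0.9999,  -0.0107,   0.0057,  57.5687],
       [ -0.0043,  -0.1222,  -0.9925, 886.5636],
       [  0.    ,   0.    ,   0.    ,   1.    ]])}
wrist {'K': array([[317.8071,   0.    , 257.0347],
       [  0.    , 317.8071, 195.6   ],
       [  0.    ,   0.    ,   1.    ]]), 'k1': -0.06040312871530557, 'tool_from_camera': array([[   0.    ,   -0.9493,   -0.3143,   80.4231],
       [   1.    ,    0.    ,    0.0001,    0.5967],
       [  -0.    ,   -0.3143,    0.9493, -142.5001],
       [   0.    ,    0.    ,    0.    ,    1.    ]])}
```

View pics/scene0.png

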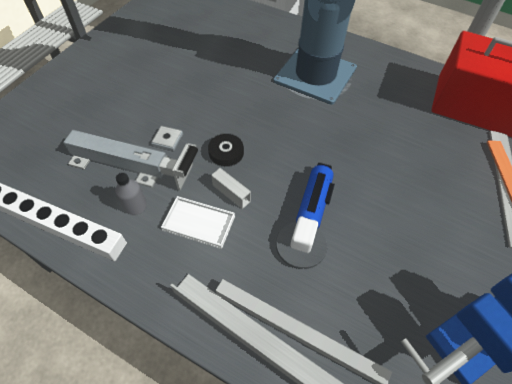

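View pics/top0.png

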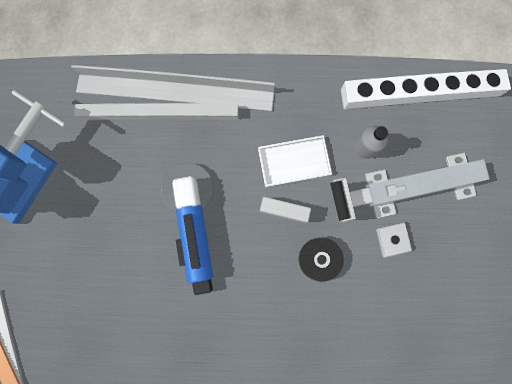

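View pics/wrist0.png

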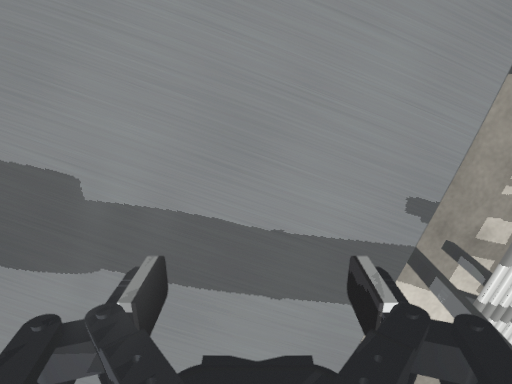

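The top view (rows down = -x, columns right = -y) shows the offcut at about (286,210), the tray at (295,161), the roller and head at (343,200), the tube running to (487,172), the discs at (321,259), the magnet at (394,239), the bottle at (373,140) and the grinder at (192,235). Next I'll write helpers and zoom in.

```bash
cat > h.py <<'E'
import cv2,numpy as np
from cell import arm
np.set_printoptions(suppress=True,precision=2)
def rays(name,px,obs=None):
    c=arm.calibration(name);K=c["K"];k1=c["k1"]
    px=np.atleast_2d(np.array(px,float))
    d=cv2.undistortPoints(px.reshape(-1,1,2),K,np.array([k1,0,0,0,0.])).reshape(-1,2)
    d=np.c_[d,np.ones(len(d))]
    if name=="wrist":
        from scipy.spatial.transform import Rotation as R
        T=np.eye(4);T[:3,:3]=R.from_euler('xyz',obs["tool_rot"],degrees=True).as_matrix();T[:3,3]=obs["tool_pos"]
        E=T@c["tool_from_camera"]
    else:E=c["extrinsics"]
    return E[:3,3],d@E[:3,:3].T
def plane(name,px,z,obs=None):
    o,d=rays(name,px,obs)
    return o+d*((z-o[2])/d[:,2])[:,None]
def proj(name,P,obs=None):
    c=arm.calibration(name);K=c["K"];k1=c["k1"];P=np.atleast_2d(np.array(P,float))
    if name=="wrist":
        from scipy.spatial.transform import Rotation as R
        T=np.eye(4);T[:3,:3]=R.from_euler('xyz',obs["tool_rot"],degrees=True).as_matrix();T[:3,3]=obs["tool_pos"]
        E=T@c["tool_from_camera"]
    else:E=c["extrinsics"]
    I=np.linalg.inv(E);q=P@I[:3,:3].T+I[:3,3];s=q[:,:2]/q[:,2:];s=s*(1+k1*(s**2).sum(1,keepdims=True))
    return s@K[:2,:2].T+K[:2,2]
E
python3 - <<'E'
import cv2
im=cv2.imread("pics/top0.png")[120:290,250:500]
cv2.imwrite("pics/top0z.png",cv2.resize(im,None,fx=3.2,fy=3.2,interpolation=cv2.INTER_CUBIC))
im=cv2.imread("pics/scene0.png")[110:260,50:260]
cv2.imwrite("pics/scene0z.png",cv2.resize(im,None,fx=3.8,fy=3.8,interpolation=cv2.INTER_CUBIC))
E
```

```text
(no output)
```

View pics/top0z.png

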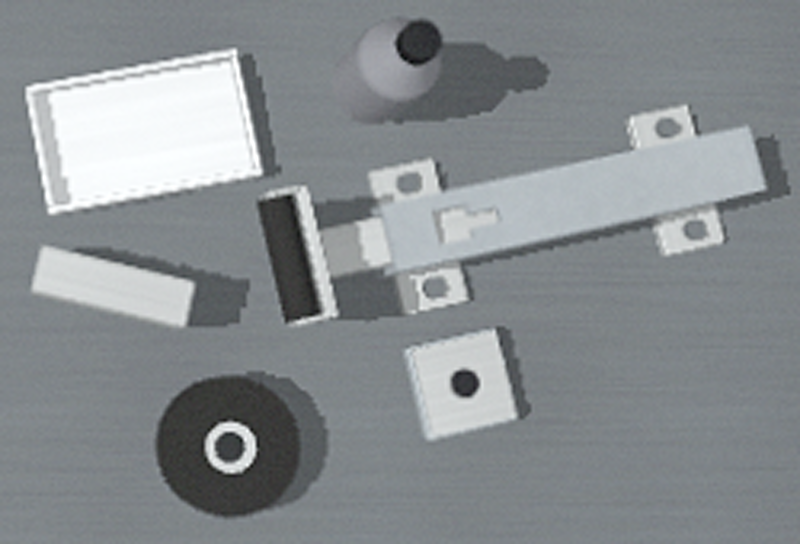

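View pics/scene0z.png

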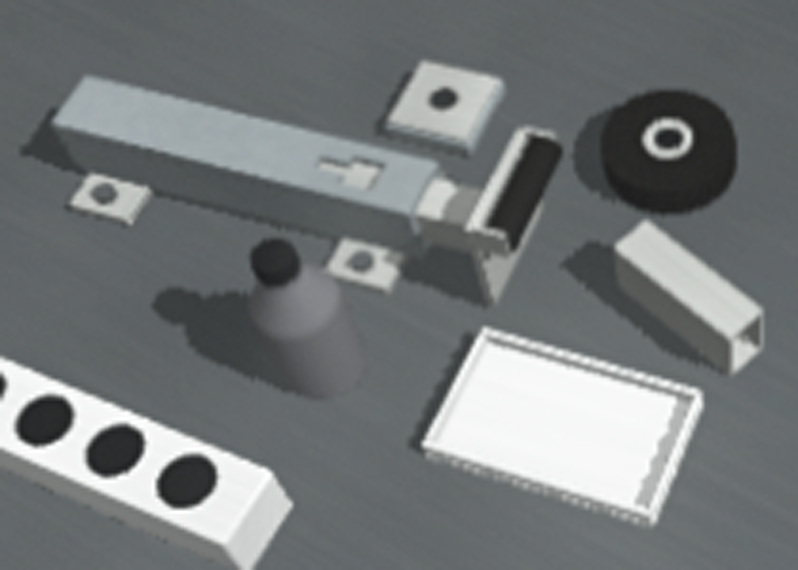

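```bash
python3 - <<'E'
from h import *
T=lambda a:[(250+(x+.5)/3.2-.5,120+(y+.5)/3.2-.5) for x,y in a]
S=lambda a:[(50+(x+.5)/3.8-.5,110+(y+.5)/3.8-.5) for x,y in a]
print("tray top",plane("top",T([(26,88),(237,49),(263,175),(50,214)]),18)[:,:2])
print("tray scene",plane("scene",S([(485,328),(704,397),(655,522),(424,450)]),18)[:,:2])
print("offcut top",plane("top",T([(42,246),(195,281),(186,327),(32,291)]),48)[:,:2])
print("offcut scene",plane("scene",S([(616,245),(646,222),(763,309),(733,334)]),48)[:,:2])
print("tube top",plane("top",T([(384,201),(750,126),(767,188),(395,272)]),63)[:,:2])
print("tube scene",plane("scene",S([(88,75),(440,158),(413,206),(53,125)]),63)[:,:2])
print("head top face",plane("top",T([(305,187),(338,318),(260,193),(290,325)]),95)[:,:2])
print("slot wide",plane("top",T([(440,210),(470,206),(476,238),(444,242)]),63)[:,:2])
print("bottle cap",plane("top",T([(418,42)]),130)[:,:2],"disc",plane("top",T([(229,447)]),28)[:,:2],"magnet",plane("top",T([(404,349),(497,328),(519,417),(427,439)]),20)[:,:2])
print("cap scene",plane("scene",S([(276,262)]),130))
E
```

```text
tray top [[ 703.9    66.51]
 [ 735.81  -90.85]
 [ 640.41 -108.82]
 [ 609.64   47.85]]
tray scene [[ 641.86 -105.76]
 [ 614.4    52.35]
 [ 707.78   72.01]
 [ 738.65  -85.34]]
offcut top [[582.54  53.61]
 [558.96 -54.08]
 [526.63 -47.64]
 [550.73  60.29]]
offcut scene [[555.51 -51.85]
 [528.64 -44.46]
 [551.35  61.51]
 [578.3   54.08]]
tube top [[ 615.05 -185.38]
 [ 674.07 -461.07]
 [ 628.51 -471.06]
 [ 565.22 -191.91]]
tube scene [[ 626.48 -467.93]
 [ 561.76 -193.04]
 [ 605.21 -183.74]
 [ 674.84 -455.5 ]]
head top face [[ 618.85 -122.36]
 [ 531.1  -143.06]
 [ 614.4   -91.87]
 [ 526.22 -110.85]]
slot wide [[ 609.17 -225.22]
 [ 612.28 -246.92]
 [ 589.66 -250.45]
 [ 586.6  -227.37]]
bottle cap [[ 710.49 -191.64]] disc [[442.71 -80.66]] magnet [[ 513.25 -210.35]
 [ 528.89 -280.25]
 [ 464.19 -295.02]
 [ 448.41 -226.11]]
cap scene [[ 716.25 -187.72  130.  ]]
```

>>> {"fn": "drive_tool", "kwargs": {
  "moves": [
    {"slide": [523.7,-468.4,0],"roll": -1.016,"claw": -0.3},
    {"slide": [523.7,-468.4,0],"roll": -1.016,"claw": -0.3},
    {"slide": [523.7,-468.4,0],"roll": -1.016,"claw": -0.3},
    {"slide": [523.7,-468.4,0],"roll": -1.016,"claw": -0.3},
    {"slide": [523.7,-468.4,0],"roll": -1.016,"claw": -0.3},
    {"slide": [523.7,-468.4,0],"roll": -1.016,"claw": -0.3},
    {"slide": [523.7,-468.4,0],"roll": -1.016,"claw": -0.3},
    {"slide": [523.7,-468.4,0],"roll": -1.016,"claw": -0.3},
    {"slide": [523.7,-468.4,0],"roll": -1.016,"claw": -0.3},
    {"slide": [523.7,-468.4,0],"roll": -1.016,"claw": -0.3},
    {"slide": [523.7,-468.4,0],"roll": -1.016,"claw": -0.3},
    {"slide": [523.7,-468.4,0],"roll": -1.016,"claw": -0.3}
  ]
}}

```text
time_s: 1.35
tool_pos: [505.6, -84.4, 231.3]
tool_rot: [180.0, 0.0, 77.7]
ft_force: [1.2, -1.0, 0.7]
gripper_width: 55.5
```

>>> {"fn": "drive_tool", "kwargs": {
  "moves": [
    {"slide": [97,28.5,0],"roll": 0,"claw": -0.3},
    {"slide": [97,28.5,0],"roll": 0,"claw": -0.3},
    {"slide": [97,28.5,0],"roll": 0,"claw": -0.3},
    {"slide": [97,28.5,0],"roll": 0,"claw": -0.3},
    {"slide": [97,28.5,0],"roll": 0,"claw": -0.3}
  ]
}}

```text
time_s: 1.85
tool_pos: [552.9, 0.9, 230.9]
tool_rot: [-179.9, 0.1, 77.6]
ft_force: [-0.1, -0.6, -0.7]
gripper_width: 55.6
```

```bash
python3 - <<'E'
from h import *
import pickle
o=arm.get_obs();im=arm.get_image("wrist");cv2.imwrite("pics/w1.png",im);pickle.dump(o,open("o1.pkl","wb"));print(o["tool_pos"],o["tool_rot"],o["gripper_width"],o["time_s"],o["qpos"])
cv2.imwrite("pics/w1z.png",cv2.resize(im,(800,600),interpolation=cv2.INTER_CUBIC))
E
```

```text
[552.87   0.93 230.87] [-179.95    0.08   77.64] 55.64807876768079 1.85 [ 16.55  23.81 -27.48 101.8   12.82  57.56 -28.23]
```

View pics/w1z.png

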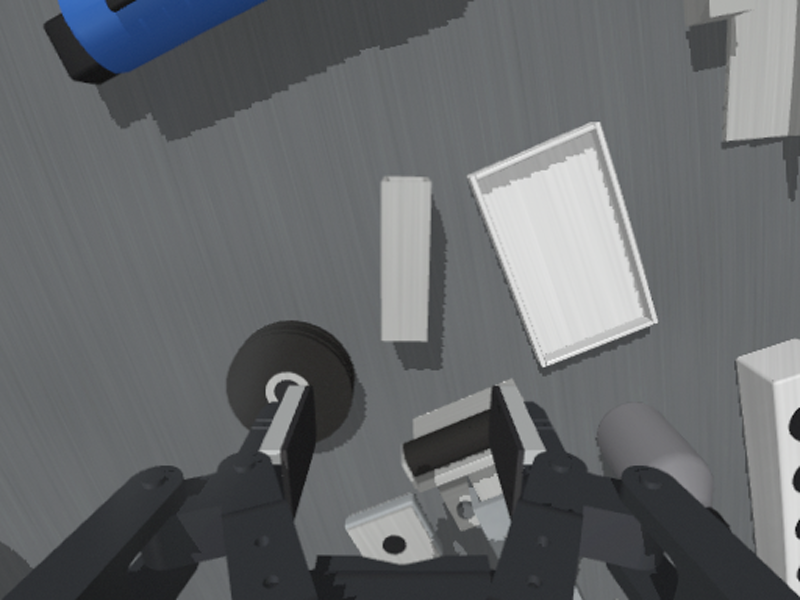

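In the zoomed wrist view the offcut lies at (382..431, 177..342), nearly upright in the picture. The tray is at (470..655, 123..366), the head at (455,440) and the discs at (287,388). Now I'll measure from this view.

```bash
python3 - <<'E'
from h import *
import pickle
o=pickle.load(open("o1.pkl","rb"))
W=lambda a:[((x+.5)/1.5625-.5,(y+.5)/1.5625-.5) for x,y in a]
p=plane("wrist",W([(383,177),(431,178),(428,342),(382,341)]),48,o)[:,:2];print(p,p.mean(0))
d=(p[0]+p[1]-p[2]-p[3])/2;print(d,np.hypot(*d),np.degrees(np.arctan2(-d[0],d[1])))
p=plane("wrist",W([(469,177),(599,123),(656,322),(543,367)]),18,o)[:,:2];print(p,p.mean(0))
d=(p[0]+p[1]-p[2]-p[3])/2;print(d,np.hypot(*d),np.degrees(np.arctan2(-d[0],d[1])))
E
```

```text
[[553.56  60.89]
 [583.36  53.74]
 [559.08 -56.59]
 [527.45 -48.89]] [555.86   2.29]
[ 25.2  110.06] 112.90482243430579 -12.895987695143464
[[ 610.63   46.45]
 [ 704.26   63.69]
 [ 734.17  -91.04]
 [ 642.76 -109.7 ]] [672.95 -22.65]
[-31.02 155.44] 158.50527696646625 11.285842142815573
```

>>> {"fn": "drive_tool", "kwargs": {
  "moves": [
    {"slide": [1.5,1,50],"roll": 0,"claw": -0.3},
    {"slide": [1.5,1,100],"roll": 0,"claw": -0.3},
    {"slide": [1.5,1,145],"roll": 0,"claw": -0.3},
    {"slide": [1.5,1,145],"roll": 0,"claw": -0.3},
    {"slide": [1.5,1,145],"roll": 0,"claw": -0.3}
  ]
}}

```text
time_s: 2.4
tool_pos: [554.6, 2.7, 86.9]
tool_rot: [-180.0, 0.0, 77.6]
ft_force: [-0.0, 0.8, 1.0]
gripper_width: 55.7
```

>>> {"fn": "drive_tool", "kwargs": {
  "moves": [
    {"slide": [0,0,40],"roll": 0,"claw": -0.3},
    {"slide": [0,0,70],"roll": 0,"claw": -0.3},
    {"slide": [0,0,70],"roll": 0,"claw": -0.3},
    {"slide": [0,0,70],"roll": 0,"claw": 0.6},
    {"slide": [0,0,70],"roll": 0,"claw": 0.6},
    {"slide": [0,0,70],"roll": 0,"claw": 0.6},
    {"slide": [0,0,70],"roll": 0,"claw": 0.6},
    {"slide": [0,0,70],"roll": 0,"claw": 0.6}
  ],
  "grip_force": 45
}}

```text
time_s: 3.2
tool_pos: [556.9, 3.9, 19.3]
tool_rot: [179.8, -0.0, 77.7]
ft_force: [-1.2, -0.4, 7.5]
gripper_width: 31.4
```

>>> {"fn": "drive_tool", "kwargs": {
  "moves": [
    {"slide": [0,0,-25],"roll": 0,"claw": 0.6},
    {"slide": [0,0,-50],"roll": 0,"claw": 0.6},
    {"slide": [0,0,-60],"roll": 0,"claw": 0.6},
    {"slide": [0,0,-60],"roll": 0,"claw": 0.6},
    {"slide": [0,0,-60],"roll": 0,"claw": 0.6}
  ]
}}

```text
time_s: 3.7
tool_pos: [554.5, 3.6, 76.1]
tool_rot: [-180.0, 0.0, 77.7]
ft_force: [-1.6, -0.2, -5.4]
gripper_width: 31.4
```

```bash
python3 - <<'E'
from h import *
o=arm.get_obs();im=arm.get_image("wrist");print(o["tool_pos"],o["tool_rot"],o["ft_force"],o["time_s"])
cv2.imwrite("pics/w2.png",im)
E
```

```text
[554.5    3.56  76.14] [-179.99    0.02   77.72] [-1.61 -0.16 -5.35] 3.7
```

View pics/w2.png

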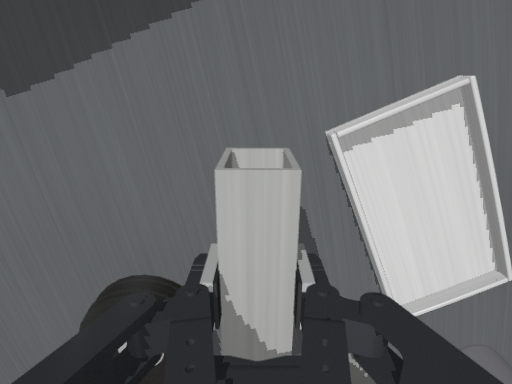

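The offcut is held level between the pads, at columns 217 to 298. The tray is to its right. Moving over the tray.

>>> {"fn": "drive_tool", "kwargs": {
  "moves": [
    {"slide": [1.3,40,0],"roll": -0.14,"claw": 0.6},
    {"slide": [1.3,80,0],"roll": -0.28,"claw": 0.6},
    {"slide": [1.3,110,0],"roll": -0.38,"claw": 0.6},
    {"slide": [1.3,121.5,0],"roll": -0.415,"claw": 0.6},
    {"slide": [1.3,121.5,0],"roll": -0.415,"claw": 0.6},
    {"slide": [1.3,121.5,0],"roll": -0.415,"claw": 0.6}
  ]
}}

```text
time_s: 4.35
tool_pos: [672.2, -20.3, 74.7]
tool_rot: [-179.8, -0.1, 101.5]
ft_force: [-0.3, -0.1, -4.9]
gripper_width: 31.4
```

```bash
python3 - <<'E'
from h import *
o=arm.get_obs();im=arm.get_image("wrist");print(o["tool_pos"],o["tool_rot"],o["ft_force"],o["time_s"])
cv2.imwrite("pics/w3.png",im)
E
```

```text
[672.18 -20.34  74.65] [-179.82   -0.05  101.48] [-0.3  -0.09 -4.86] 4.35
```

View pics/w3.png

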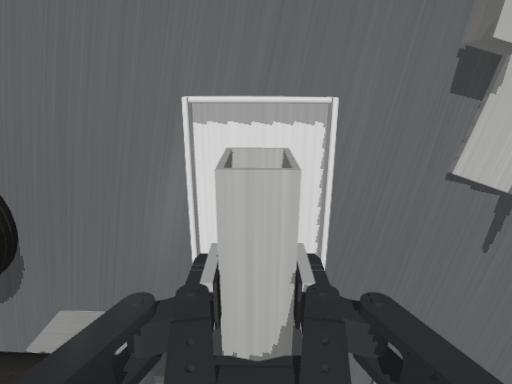

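The offcut is aligned and centred over the tray (tray walls at columns 187 and 331). Lowering.

>>> {"fn": "drive_tool", "kwargs": {
  "moves": [
    {"slide": [0,0,20],"roll": 0,"claw": 0.6},
    {"slide": [0,0,35],"roll": 0,"claw": 0.6},
    {"slide": [0,0,43],"roll": 0,"claw": 0.6},
    {"slide": [0,0,47],"roll": 0,"claw": 0.6},
    {"slide": [0,0,49],"roll": 0,"claw": 0.6},
    {"slide": [0,0,51],"roll": 0,"claw": 0.6},
    {"slide": [0,0,51],"roll": 0,"claw": 0.6},
    {"slide": [0,0,51],"roll": 0,"claw": 0.6}
  ]
}}

```text
time_s: 5.2
tool_pos: [674.1, -20.7, 25.7]
tool_rot: [180.0, 0.0, 101.5]
ft_force: [-0.2, -0.1, -3.1]
gripper_width: 31.3
```

>>> {"fn": "drive_tool", "kwargs": {
  "moves": [
    {"slide": [0,0,1],"roll": 0,"claw": 0.6},
    {"slide": [0,0,2],"roll": 0,"claw": 0.6},
    {"slide": [0,0,2],"roll": 0,"claw": 0.6},
    {"slide": [0,0,2],"roll": 0,"claw": 0.6}
  ]
}}

```text
time_s: 5.6
tool_pos: [674.0, -20.7, 23.4]
tool_rot: [180.0, 0.0, 101.5]
ft_force: [0.6, -0.1, -1.8]
gripper_width: 31.3
```

Nearly resting: the load has gone from -5 to -1.8 N. I'll go down 1 mm more and open gently.

>>> {"fn": "drive_tool", "kwargs": {
  "moves": [
    {"slide": [0,0,1],"roll": 0,"claw": 0.6},
    {"slide": [0,0,1.5],"roll": 0,"claw": 0.6},
    {"slide": [0,0,1.5],"roll": 0,"claw": 0.25},
    {"slide": [0,0,1.5],"roll": 0,"claw": 0.1},
    {"slide": [0,0,1.5],"roll": 0,"claw": -0.1},
    {"slide": [0,0,1.5],"roll": 0,"claw": -0.1},
    {"slide": [0,0,0],"roll": 0,"claw": -0.1}
  ]
}}

```text
time_s: 6.3
tool_pos: [673.7, -20.6, 23.1]
tool_rot: [-180.0, -0.0, 101.5]
ft_force: [-0.2, -0.2, 0.3]
gripper_width: 46.9
```

>>> {"fn": "drive_tool", "kwargs": {
  "moves": [
    {"slide": [0,0,-30],"roll": 0,"claw": -0.1},
    {"slide": [0,0,-75],"roll": 0,"claw": -0.1},
    {"slide": [0,0,-125],"roll": 0,"claw": -0.1},
    {"slide": [-20,-20,-170],"roll": 0,"claw": 0.5},
    {"slide": [-50,-50,-190],"roll": 0,"claw": 1},
    {"slide": [-85,-85,-190],"roll": -0.023,"claw": 1},
    {"slide": [-118.8,-118.4,-190],"roll": -0.023,"claw": 1},
    {"slide": [-118.8,-118.4,-190],"roll": -0.023,"claw": 1},
    {"slide": [-118.8,-118.4,-190],"roll": -0.023,"claw": 1},
    {"slide": [-118.8,-118.4,-190],"roll": -0.023,"claw": 1}
  ]
}}

```text
time_s: 7.3
tool_pos: [582.1, -159.2, 213.5]
tool_rot: [179.9, -0.0, 102.9]
ft_force: [0.1, 0.3, -0.2]
gripper_width: -0.4
```

```bash
python3 - <<'E'
from h import *
import pickle
o=arm.get_obs();im=arm.get_image("wrist");print(o["tool_pos"],o["tool_rot"],o["ft_force"],o["time_s"],o["gripper_width"],o["qpos"])
cv2.imwrite("pics/w4.png",im);pickle.dump(o,open("o4.pkl","wb"))
cv2.imwrite("pics/w4z.png",cv2.resize(im,(800,600),interpolation=cv2.INTER_CUBIC))
im=arm.get_image("scene")
cv2.imwrite("pics/s4z.png",cv2.resize(im[80:280,40:300],None,fx=3,fy=3,interpolation=cv2.INTER_CUBIC))
E
```

```text
[ 582.14 -159.23  213.5 ] [179.94  -0.04 102.93] [ 0.09  0.27 -0.19] 7.3 -0.3522632837777748 [ 34.53  31.01 -32.7   95.03  18.78  59.49   8.86]
```

View pics/w4z.png

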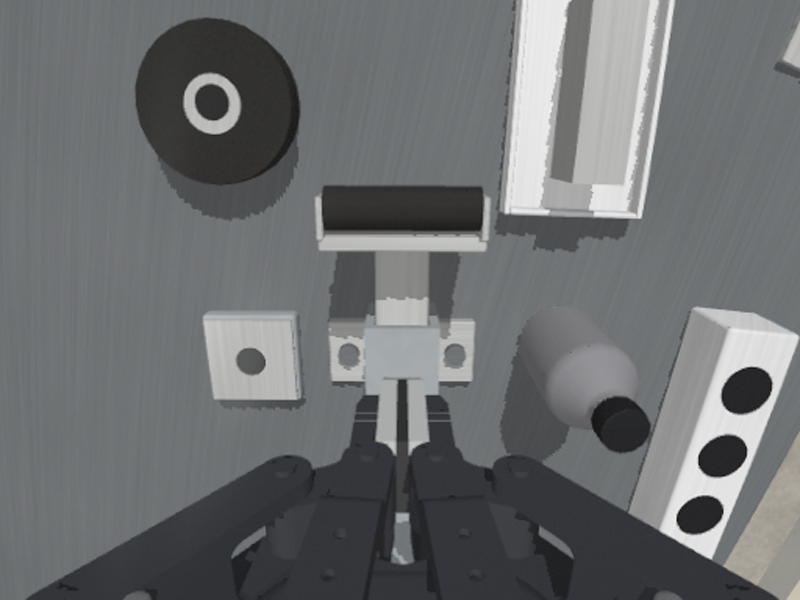

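View pics/s4z.png

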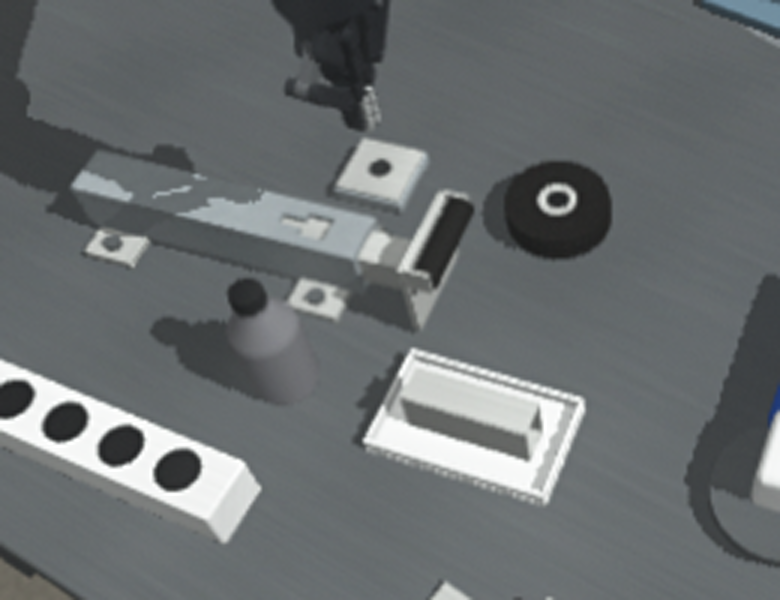

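The offcut lies flat in the tray. In the wrist view the head plate's back top edge is at row 250 (columns 319 to 487), and the tube mouth's top edge is at row 325 (columns 366 to 438). Both are parallel to the jaws.

```bash
python3 - <<'E'
from h import *
import pickle
from scipy.spatial.transform import Rotation as R
o=pickle.load(open("o4.pkl","rb"))
W=lambda a:[((x+.5)/1.5625-.5,(y+.5)/1.5625-.5) for x,y in a]
M=R.from_euler('xyz',o["tool_rot"],degrees=True).as_matrix()
for n,px,z in [("plate back",[(319,250),(487,250)],95),("plate front",[(319,235),(487,234)],95),("roller top/front",[(323,187),(481,187)],85),("mouth",[(366,325.5),(438,325.5)],63)]:
    p=plane("wrist",W(px),z,o); print(n,p[:,:2].ravel(),"tool:",((p-o["tool_pos"])@M)[:,:2].ravel())
E
```

```text
plate back [ 533.12 -144.53  620.75 -124.44] tool: [ 25.21 -44.61  25.19  45.3 ]
plate front [ 531.7  -136.56  618.39 -116.13] tool: [ 33.3  -44.21  33.82  44.85]
roller top/front [ 528.   -112.66  610.43  -93.74] tool: [ 57.41 -42.48  57.4   42.09]
mouth [ 566.67 -193.36  610.89 -183.23] tool: [-29.91 -22.86 -29.93  22.51]
```

>>> {"fn": "drive_tool", "kwargs": {
  "moves": [
    {"slide": [-2,0,40],"roll": 0,"claw": 1},
    {"slide": [-2,0,80],"roll": 0,"claw": 1},
    {"slide": [-2,0,115],"roll": 0,"claw": 1},
    {"slide": [-2,0,135],"roll": 0,"claw": 1},
    {"slide": [-2,0,143],"roll": 0,"claw": 1},
    {"slide": [-2,0,143],"roll": 0,"claw": 1},
    {"slide": [-2,0,143],"roll": 0,"claw": 1}
  ]
}}

```text
time_s: 8.1
tool_pos: [583.1, -162.2, 71.4]
tool_rot: [179.9, 0.0, 102.9]
ft_force: [0.2, -0.0, -0.3]
gripper_width: -0.2
```

>>> {"fn": "drive_tool", "kwargs": {
  "moves": [
    {"slide": [4,0,0],"roll": 0,"claw": 1},
    {"slide": [8,0,0],"roll": 0,"claw": 1},
    {"slide": [12,0,0],"roll": 0,"claw": 1},
    {"slide": [15,0,0],"roll": 0,"claw": 1},
    {"slide": [17,0,0],"roll": 0,"claw": 1},
    {"slide": [19,0,0],"roll": 0,"claw": 1},
    {"slide": [21,0,0],"roll": 0,"claw": 1},
    {"slide": [21,0,0],"roll": 0,"claw": 1},
    {"slide": [21,0,0],"roll": 0,"claw": 1}
  ]
}}

```text
time_s: 9.0
tool_pos: [577.9, -144.6, 70.6]
tool_rot: [180.0, 0.2, 102.7]
ft_force: [1.5, -5.9, -0.2]
gripper_width: -0.1
```

>>> {"fn": "drive_tool", "kwargs": {
  "moves": [
    {"slide": [4,0,0],"roll": 0,"claw": 1},
    {"slide": [10,0,0],"roll": 0,"claw": 1},
    {"slide": [18,0,0],"roll": 0,"claw": 1},
    {"slide": [28,0,0],"roll": 0,"claw": 1},
    {"slide": [38,0,0],"roll": 0,"claw": 1},
    {"slide": [48,0,0],"roll": 0,"claw": 1},
    {"slide": [58,0,0],"roll": 0,"claw": 1},
    {"slide": [67,0,0],"roll": 0,"claw": 1},
    {"slide": [74,0,0],"roll": 0,"claw": 1},
    {"slide": [78,0,0],"roll": 0,"claw": 1},
    {"slide": [80,0,0],"roll": 0,"claw": 1},
    {"slide": [80,0,0],"roll": 0,"claw": 1}
  ]
}}

```text
time_s: 10.2
tool_pos: [560.4, -66.7, 70.5]
tool_rot: [180.0, 0.2, 102.7]
ft_force: [2.1, -5.5, -0.4]
gripper_width: 0.0
```

```bash
cat > st.py <<'E'
from h import *
import pickle,sys
o=arm.get_obs();r=pickle.load(open("o4.pkl","rb"))
a=np.radians(102.93);d=(o["tool_pos"]-r["tool_pos"])[:2]
print("ext",d@[np.cos(a),np.sin(a)]-14.2,"lat",d@[np.sin(a),-np.cos(a)],o["tool_pos"],o["tool_rot"],o["ft_force"],o["time_s"])
n=sys.argv[1]
im=arm.get_image("wrist");cv2.imwrite(f"pics/w{n}z.png",cv2.resize(im,(800,600),interpolation=cv2.INTER_CUBIC))
im=arm.get_image("scene");cv2.imwrite(f"pics/s{n}z.png",cv2.resize(im[80:280,40:300],None,fx=3,fy=3,interpolation=cv2.INTER_CUBIC))
E
python3 st.py 5
```

```text
ext 80.8901925001458 lat -0.5259300283844346 [560.35 -66.67  70.53] [179.95   0.18 102.73] [ 2.1  -5.51 -0.37] 10.2
```

View pics/s5z.png

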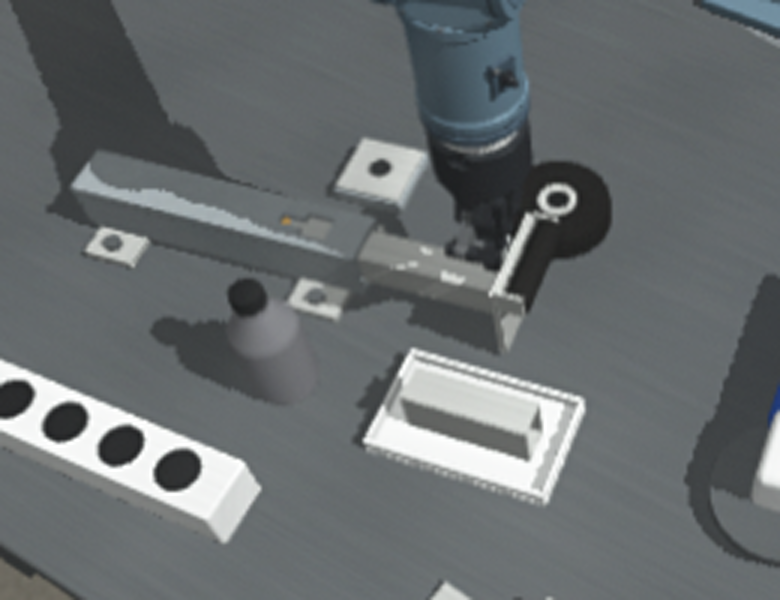

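View pics/w5z.png

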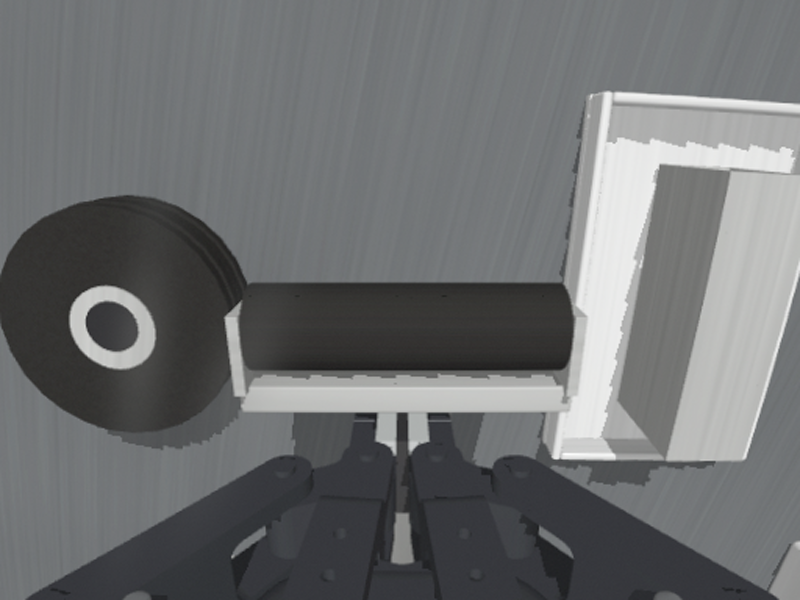

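The brass button now shows at the narrow end of the slot, at about (285,220) in the zoomed scene view, and the fingers sit squarely on the plate. Extension is about 81 mm, so I'll go on to about 116.

>>> {"fn": "drive_tool", "kwargs": {
  "moves": [
    {"slide": [3,0.3,0],"roll": 0,"claw": 1},
    {"slide": [8,0.3,0],"roll": 0,"claw": 1},
    {"slide": [14,0.3,0],"roll": 0,"claw": 1},
    {"slide": [20,0.3,0],"roll": 0,"claw": 1},
    {"slide": [25,0.3,0],"roll": 0,"claw": 1},
    {"slide": [29,0.3,0],"roll": 0,"claw": 1},
    {"slide": [32,0.3,0],"roll": 0,"claw": 1},
    {"slide": [34,0.3,0],"roll": 0,"claw": 1},
    {"slide": [35.5,0.3,0],"roll": 0,"claw": 1},
    {"slide": [35.5,0.3,0],"roll": 0,"claw": 1},
    {"slide": [35.5,0.3,0],"roll": 0,"claw": 1}
  ]
}}

```text
time_s: 11.4
tool_pos: [552.5, -31.9, 70.5]
tool_rot: [180.0, 0.2, 102.7]
ft_force: [1.3, -6.0, 1.8]
gripper_width: -0.2
```

```bash
python3 st.py 6
```

```text
ext 116.4979485896905 lat -0.3979688036929846 [552.51 -31.94  70.51] [179.99   0.16 102.73] [ 1.32 -6.05  1.79] 11.4
```

View pics/s6z.png

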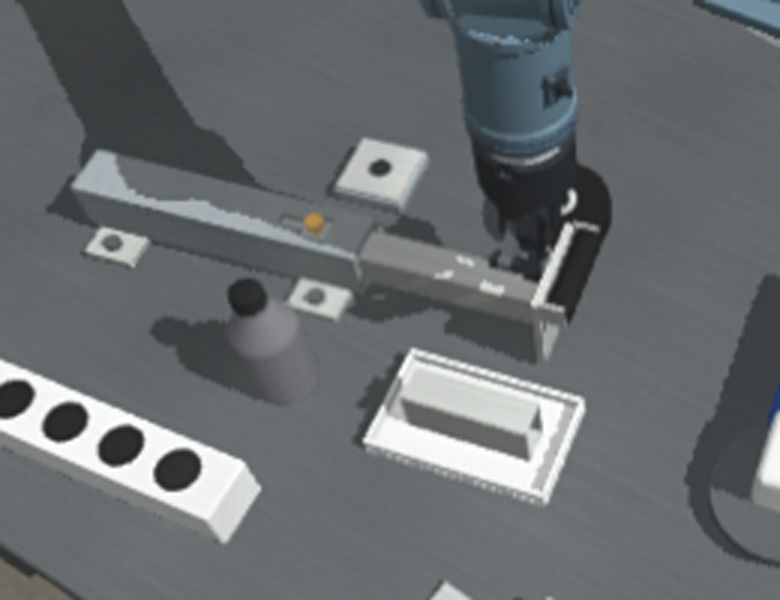

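The button shows bright and whole in the wide end of the slot, at (314,222) in the zoom. I'll check its height by ray.

```bash
python3 - <<'E'
from h import *
a=np.radians(102.93);u=np.array([np.cos(a),np.sin(a)]);O=np.array([577-.9*0,-134.5])+4*u
print(O)
big=cv2.imread("pics/s6z.png")
hsv=cv2.cvtColor(big,cv2.COLOR_BGR2HSV);m=cv2.inRange(hsv,(8,120,90),(25,255,255));
n,l,s,c=cv2.connectedComponentsWithStats(m);print(s[1:],c[1:])
k=1+np.argmax(s[1:,4]);px=(c[k]+.5)/3-.5+[40,80]
for z in(57,64,71):
    p=plane("scene",[px],z)[0,:2]-O;print(z,"stand y",p@u,"x",p@[u[1],-u[0]])
E
```

```text
[ 576.1 -130.6]
[[305 215  17  16 190]] [[313.39 221.85]]
57 stand y -112.15527511618156 x -8.173720861796076
64 stand y -108.13725369161898 x -3.433912701225508
71 stand y -104.11923226705653 x 1.3058954593451482
```

At x = 0 the ray gives z of about 70, so the button is up. Easing back slowly.

>>> {"fn": "drive_tool", "kwargs": {
  "moves": [
    {"slide": [-1,0,0],"roll": 0,"claw": 1},
    {"slide": [-3,0,0],"roll": 0,"claw": 1},
    {"slide": [-5,0,0],"roll": 0,"claw": 1},
    {"slide": [-7.5,0,0],"roll": 0,"claw": 1},
    {"slide": [-10,0,0],"roll": 0,"claw": 1},
    {"slide": [-12.5,0,0],"roll": 0,"claw": 1},
    {"slide": [-15,0,0],"roll": 0,"claw": 1},
    {"slide": [-17.5,0,0],"roll": 0,"claw": 1},
    {"slide": [-20,0,0],"roll": 0,"claw": 1},
    {"slide": [-22,0,0],"roll": 0,"claw": 1},
    {"slide": [-23,0,0],"roll": 0,"claw": 1}
  ]
}}

```text
time_s: 12.6
tool_pos: [557.6, -54.6, 70.5]
tool_rot: [180.0, 0.2, 102.7]
ft_force: [0.9, -4.8, 0.6]
gripper_width: 0.1
```

>>> {"fn": "drive_tool", "kwargs": {
  "moves": [
    {"slide": [-1,0,0],"roll": 0,"claw": 1},
    {"slide": [-2,0,0],"roll": 0,"claw": 1},
    {"slide": [-3,0,0],"roll": 0,"claw": 1},
    {"slide": [-4,0,0],"roll": 0,"claw": 1},
    {"slide": [-5,0,0],"roll": 0,"claw": 1},
    {"slide": [-6,0,0],"roll": 0,"claw": 1},
    {"slide": [-7,0,0],"roll": 0,"claw": 1},
    {"slide": [-8,0,0],"roll": 0,"claw": 1},
    {"slide": [-9,0,0],"roll": 0,"claw": 1},
    {"slide": [-10,0,0],"roll": 0,"claw": 1},
    {"slide": [-10,0,0],"roll": 0,"claw": 1}
  ]
}}

```text
time_s: 13.7
tool_pos: [559.4, -62.5, 70.5]
tool_rot: [180.0, 0.1, 102.8]
ft_force: [1.0, -3.9, 3.2]
gripper_width: -0.2
```

```bash
python3 st.py 7
```

```text
ext 85.1879389366143 lat -0.5122380313379308 [559.41 -62.48  70.45] [180.     0.05 102.8 ] [ 1.02 -3.88  3.18] 13.7
```

View pics/s7z.png

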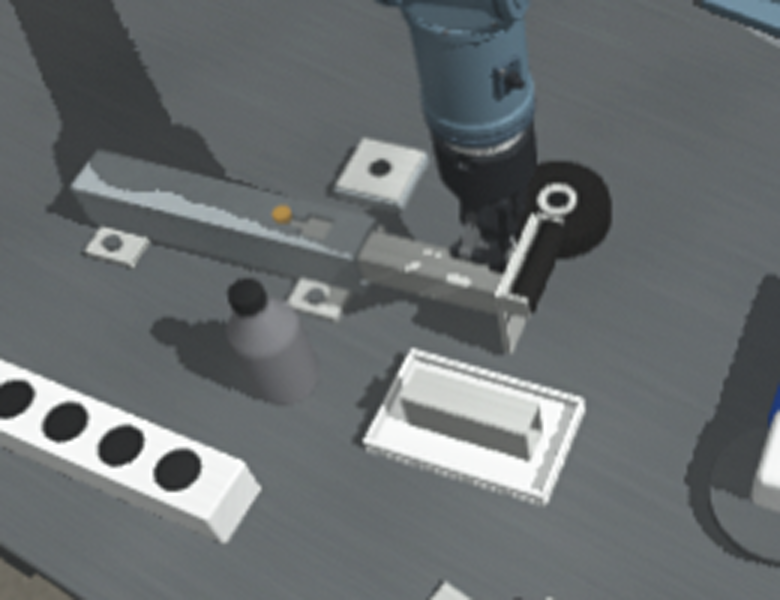

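View pics/w7z.png

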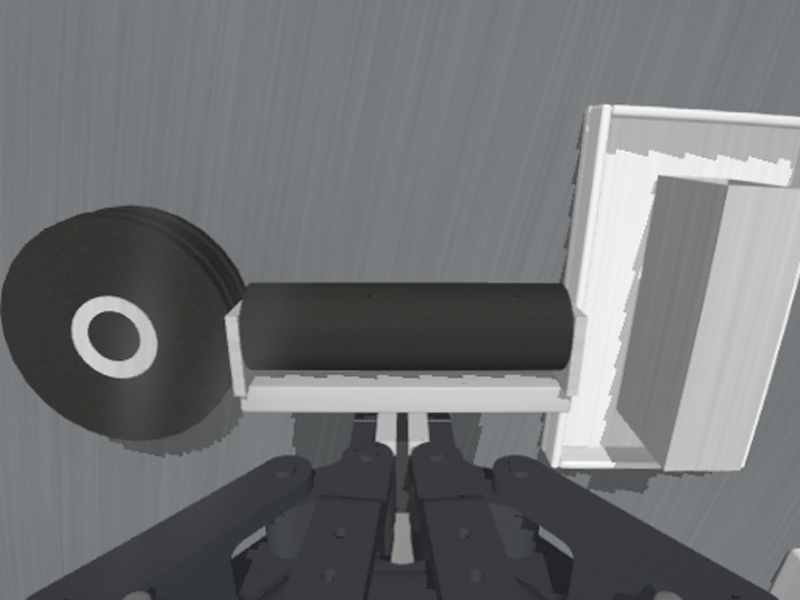

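The button stands proud at the far end of the narrow slot, at (282,213). The plate still presses the fingers with about 4 N and falling, so I'll ease back further in small steps.

>>> {"fn": "drive_tool", "kwargs": {
  "moves": [
    {"slide": [-0.5,0,0],"roll": 0,"claw": 1},
    {"slide": [-1,0,0],"roll": 0,"claw": 1},
    {"slide": [-1.5,0,0],"roll": 0,"claw": 1},
    {"slide": [-2,0,0],"roll": 0,"claw": 1},
    {"slide": [-2.5,0,0],"roll": 0,"claw": 1},
    {"slide": [-3,0,0],"roll": 0,"claw": 1},
    {"slide": [-3.5,0,0],"roll": 0,"claw": 1},
    {"slide": [-4,0,0],"roll": 0,"claw": 1},
    {"slide": [-4,0,0],"roll": 0,"claw": 1},
    {"slide": [-4,0,0],"roll": 0,"claw": 1}
  ]
}}

```text
time_s: 14.8
tool_pos: [560.1, -65.5, 70.2]
tool_rot: [-180.0, -0.0, 102.8]
ft_force: [0.3, 0.2, -0.5]
gripper_width: 0.1
```

The force is zero, so the fingers are free of the plate. Backing off, then rising.

>>> {"fn": "drive_tool", "kwargs": {
  "moves": [
    {"slide": [-3,0,0],"roll": 0,"claw": 1},
    {"slide": [-8,0,0],"roll": 0,"claw": 1},
    {"slide": [-15,0,0],"roll": 0,"claw": 1},
    {"slide": [-20,0,0],"roll": 0,"claw": 1},
    {"slide": [-20,0,-15],"roll": 0,"claw": 1},
    {"slide": [-20,0,-45],"roll": 0,"claw": 1},
    {"slide": [-20,0,-90],"roll": 0,"claw": 1},
    {"slide": [-20,0,-140],"roll": 0,"claw": 1},
    {"slide": [-20,0,-160],"roll": 0,"claw": 1},
    {"slide": [-20,0,-160],"roll": 0,"claw": 1},
    {"slide": [-20,0,-160],"roll": 0,"claw": 1}
  ]
}}

```text
time_s: 15.9
tool_pos: [564.4, -85.1, 230.9]
tool_rot: [180.0, 0.0, 102.8]
ft_force: [0.2, 0.2, -0.3]
gripper_width: 0.5
```

```bash
python3 st.py 8; python3 - <<'E'
from h import *
import pickle
o=arm.get_obs();pickle.dump(o,open("o8.pkl","wb"));im=arm.get_image("wrist");cv2.imwrite("pics/w8.png",im)
im=arm.get_image("top")[110:300,230:500];cv2.imwrite("pics/t8z.png",cv2.resize(im,None,fx=2.9,fy=2.9,interpolation=cv2.INTER_CUBIC))
E
```

```text
ext 61.99164342873475 lat -0.6723780258804183 [564.44 -85.12 230.93] [179.97   0.03 102.84] [ 0.21  0.22 -0.32] 15.9
```

View pics/s8z.png

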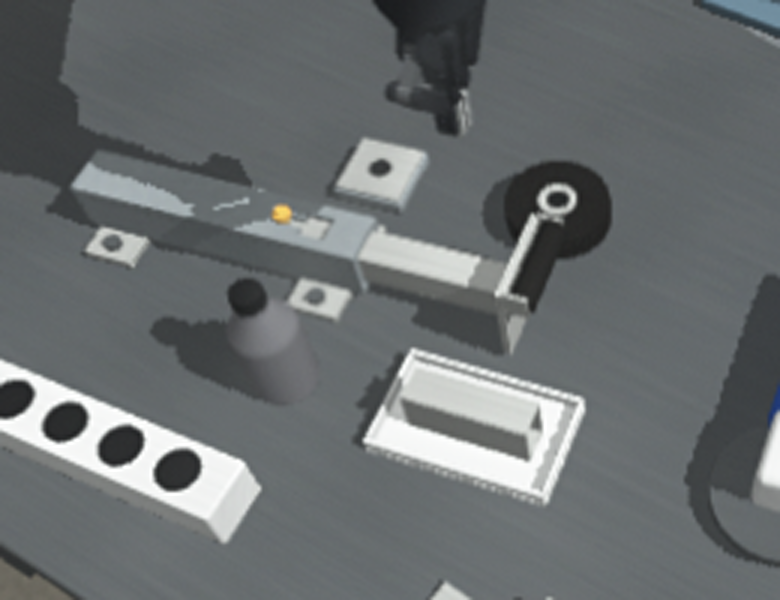

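View pics/w8z.png

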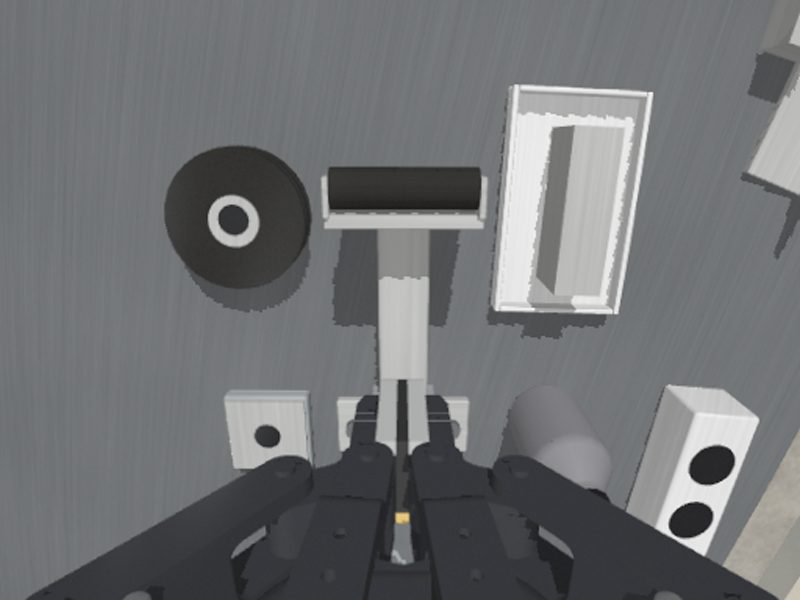

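View pics/t8z.png

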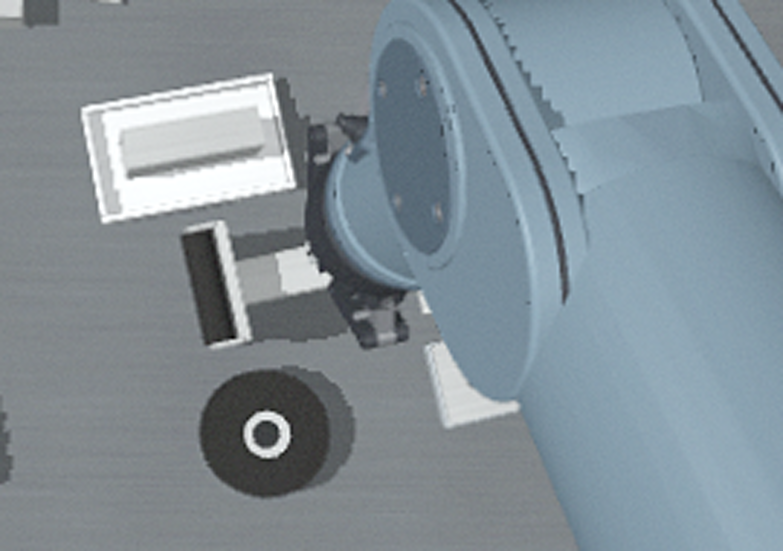

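The button is proud at (282,213) in the scene view, the support is held extended, the offcut is flat in the tray and the fingers are clear. I'll measure the extension and the offcut's position in the tray before handing in.

```bash
python3 - <<'E'
from h import *
import pickle
o=pickle.load(open("o8.pkl","rb"))
W=lambda a:[((x+.5)/1.5625-.5,(y+.5)/1.5625-.5) for x,y in a]
a=np.radians(102.93);u=np.array([np.cos(a),np.sin(a)])
p=plane("wrist",W([(325,228),(483,228)]),95,o)[:,:2].mean(0)
m=plane("wrist",W([(380,379)]),63,o)[:,:2].mean(0)
print("ext by head shift",(p-np.array([576.93,-134.5]))@u,"by gap-56",(p-m)@u-56)
off=plane("wrist",W([(575,125),(622,128),(602,296),(557,294)]),52,o)[:,:2].mean(0)
tr=plane("wrist",W([(512,86),(652,93),(620,314),(493,310)]),18,o)[:,:2].mean(0)
b=np.radians(11.2);d=off-tr;print("offcut-tray",d@[np.cos(b),np.sin(b)],d@[-np.sin(b),np.cos(b)])
print(o["qvel"],o["ft_force"])
E
```

```text
ext by head shift 85.63137882225917 by gap-56 53.59764902804386
offcut-tray 1.7376951255752435 -0.35820929027978815
[-0.11  0.59  0.23  0.16  0.02 -0.18  0.01] [-0.22 -0.1  -0.3 ]
```

```bash
python3 -c "
from cell import arm
arm.close_job();print(arm.get_obs()['time_s'])"
```

```text
the job is handed in; nothing more can be done
the job is handed in; nothing more can be done
```

The job is handed in, at about 16 s of the 64 s allowed; no verdict is reported.

**What I did:** I lifted the offcut into the scrap tray and released it flat. Then I pushed the head out by its back face to about 116 mm, until the button clicked out. I eased it back at 10–25 mm/s until the button took the load and the fingers felt no force, then backed off and rose clear.

**Last checks:**
- **Support:** its extension measured 85.6 mm from the head's shift in the wrist view. The expected rest position is 86 mm.
- **Button:** it stands proud at the far end of the narrow slot in the scene view.
- **Offcut:** it lies flat, about 2 mm across and less than 1 mm along from the tray's middle.
- **Robot:** wrist force is near zero and the fingers are clear of everything.
- **Bystanders:** nothing looked moved in the pictures, but I did not measure their positions again. The last views do not show the whole grinder, though the arm never went near it.

**One check disagreed:** a second estimate of the extension, from the gap between head and tube mouth, gave 54 mm. I set it aside because the point I took for the mouth was most likely the fingertips hiding it. The head shift and the finger-contact readings agree with each other.

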